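# Count to the third gap of the thimble rack

### The job

Count along the thimble rack with a fingertip, fingers shut: starting from the end gap that holds the violet glass thimble, run along the brass rail and touch the white bead over the first, then the second, then the third gap, and no bead beyond it. Then push the dented brass thimble across the shelf, upright and without lifting it, all the way into that third gap. Leave the other thimbles, the teacup and the darning mushroom where they stand.

Things in the scene. Friction and masses are not known exactly. Their poses are not given: they have to be found in the camera images.
- rack: Pale wood thimble rack, 258 mm long, fixed, six gaps side by side. Origin: on the shelf, middle of the line of gap mouths; x level into the gaps, y along the rack, z up. Gaps are 36 mm wide, centred at y = +105, +63, +21, -21, -63, -105 mm, between dividers 6 mm thick, 18 mm high, from x = 0 to 32 mm. The end gaps hold the violet and the steel thimble, either way round; the rest are empty.
- gap_fence (a point): Middle of the rack's rear fence, on the shelf: rack x = 26 mm, y = 0. The fence is 12 mm high and closes the rear of all the gaps; a 20 mm thimble pushed against it has its front edge 6 mm inside the mouth line. The floor of the gaps is the shelf itself, without a step.
- rail_mid (a point): Middle of the straight brass rail's axis: rack x = 34 mm, y = 0, 36 mm above the shelf. The rail is a rigid round bar 10 mm thick (top 41 mm above the shelf) along the rack's y, over the rear fence, the rack's full length. It carries one white bead over the middle of each gap.
- brass_thimble: The loose dented brass thimble standing mouth down like a little tower, 20 mm across at the foot (straight for the first 5 mm), tapering to 15 mm at 21 mm up, 24 mm high. Origin: centre of its underside, on the shelf; z up. About 18 g. It starts standing on the shelf 60 to 85 mm in front of the gap mouths, in front of any of the middle gaps. It slides upright when pushed near its foot.
- violet_thimble: Violet glass thimble standing mouth down like a little tower, 20 mm across at the foot (straight for the first 5 mm), tapering to 15 mm at 21 mm up, 24 mm high. Origin: centre of its underside, on the shelf; z up. It stands loose in one of the two end gaps of the rack; that gap counts as the first gap. It is to be left standing.
- steel_thimble: Plain steel thimble standing mouth down like a little tower, 20 mm across at the foot (straight for the first 5 mm), tapering to 15 mm at 21 mm up, 24 mm high. Origin: centre of its underside, on the shelf; z up. It stands loose in the end gap at the other end of the rack. It is to be left standing.
- teacup: White porcelain doll's teacup with a handle, loose, 48 mm across, 32 mm high, standing beside one end of the rack, to be left alone. Origin: centre of its underside.
- darning_mushroom: Pale wooden darning mushroom, loose, standing on its 68 mm wide cap with its handle up, 90 mm high, beside the other end of the rack, to be left alone. Origin: centre of its underside.
- bead_1: White ball, 14 mm across, fixed on the brass rail over the middle of the gap at y = +105 mm of the rack (numbered from the rack's +y end, whichever end is the first gap). Origin: its centre, 36 mm above the shelf; its top is 43 mm above the shelf. Rigid. Neighbouring beads are 42 mm apart: shut fingers touch one at a time.
- bead_2: White ball, 14 mm across, fixed on the brass rail over the middle of the gap at y = +63 mm of the rack (numbered from the rack's +y end, whichever end is the first gap). Origin: its centre, 36 mm above the shelf; its top is 43 mm above the shelf. Rigid. Neighbouring beads are 42 mm apart: shut fingers touch one at a time.
- bead_3: White ball, 14 mm across, fixed on the brass rail over the middle of the gap at y = +21 mm of the rack (numbered from the rack's +y end, whichever end is the first gap). Origin: its centre, 36 mm above the shelf; its top is 43 mm above the shelf. Rigid. Neighbouring beads are 42 mm apart: shut fingers touch one at a time.
- bead_4: White ball, 14 mm across, fixed on the brass rail over the middle of the gap at y = -21 mm of the rack (numbered from the rack's +y end, whichever end is the first gap). Origin: its centre, 36 mm above the shelf; its top is 43 mm above the shelf. Rigid. Neighbouring beads are 42 mm apart: shut fingers touch one at a time.
- bead_5: White ball, 14 mm across, fixed on the brass rail over the middle of the gap at y = -63 mm of the rack (numbered from the rack's +y end, whichever end is the first gap). Origin: its centre, 36 mm above the shelf; its top is 43 mm above the shelf. Rigid. Neighbouring beads are 42 mm apart: shut fingers touch one at a time.
- bead_6: White ball, 14 mm across, fixed on the brass rail over the middle of the gap at y = -105 mm of the rack (numbered from the rack's +y end, whichever end is the first gap). Origin: its centre, 36 mm above the shelf; its top is 43 mm above the shelf. Rigid. Neighbouring beads are 42 mm apart: shut fingers touch one at a time.

How it is judged:
By the outcome, as a careful person would: the job done as asked, in the order asked, and still so for the second after the job is handed in, with the robot touching nothing.
It also fails if it takes over 64 s, if anything falls off the work surface, if the arm or the gripper's body presses on something with over 40 N, if the wrist force passes 120 N, or if a joint passes its speed limit or range.

### The arm

A 7-joint arm with a two-finger parallel gripper is mounted at the origin on the work surface. World frame = base frame: x ahead of the robot, y to its left, z up, the work surface at z = 0. Lengths are in m, angles in rad, forces in N, time in s.
With the tool pointing down it reaches from about 0.4 to 0.85 m from the base axis. Payload 10.4 kg.
Tool frame: the origin (TCP) lies midway between the tips of the shut fingers; the grasp point (between the pads) lies 19 mm behind it; z points along the fingers, y is the direction in which the jaws open and shut (so a half turn about z gives the same grasp; the last joint's range is limited). The gripper opens to 85 mm and grips with 20 to 120 N. Pads are 22 mm wide; open, the fingers measure 114 mm over their backs; the gripper's body (76 mm by 85 mm) begins 54 mm behind the grasp point. The pads swing forward as they close: fully open they stand 13 mm farther back than shut.
Start: joints at [-1.295, 0.332, -0.065, 1.46, 0.022, 1.35, -0.088], TCP at [0.184, 0.597, 0.231] pointing down, gripper open.
Joint ranges: [-2.6, 2.6], [-0.5, 2.12], [-1.47, 1.34], [0.16, 2.42], [-1.27, 4.41], [0.06, 2.06], [-2.6, 2.6]. Speed limits (rad/s): [2.22, 2.22, 2.79, 2.79, 3.14, 3.14, 3.14].

### API

Orientations are given as a unit quaternion [x, y, z, w].
In Python, from workcell import manip, viewer gives the robot as it stands.
- The arm moves only by the tool move_arm, never from a script. Its argument "deltas" is a list of rows, each a list of 7 numbers: the shift along the tool's x, y, z in m, then the turn, a rotation vector about the tool's x, y, z in degrees, then the opening, from -1 (shut) to 1 (fully open). In form: [[dx, dy, dz, wx, wy, wz, gripper], ...]. A call has 1 to 10 rows; each row shifts and turns the commanded pose from where the row before left it, along the tool's axes as they then stand; what a row does not reach is not made up. A row lasts 1/8 s, in which the tool goes at most 62.5 mm and 10.7 degrees, less where a joint would pass 70% of its speed; a pose out of reach is approached as far as the arm can. A call with a gripper value outside its range is refused whole. The fingers move at their own pace and stop on an object; "force" is the grip in N (left out, the last holds). Time passes only in rows, so rows that do not move let the fingers close. It gives the time, the measured TCP pose, the force and the opening at its end, in the units of the state.
- manip.get_obs(): the state, without advancing time (a new reading comes with each control period).
- viewer.camera(name): name is "scene" or "top"; returns (picture, depth): 400x640x3 uint8, red, green, blue; 400x640 float32, m along the optical axis (not along the pixel's ray), 0 where there is no reading.
- viewer.calibration(name): a dict with "fx", "fy", "cx", "cy" (pixels), "dist" ([k1, k2, p1, p2, k3] as OpenCV has them; the pictures are not rectified), "R" (3x3) and "t" (3): a world point X has camera coordinates R X + t. Camera axes: x right, y down, z forward; pixel columns grow to the right and rows downward; lengths in m; the calibration is good to about 2 mm. A picture is of the moment at which its call begins. calibration takes no time and is no camera call.
- manip.hand_in(): hands the job in, once; it reports no verdict.
The state is a dict: "clock": time; "joint_pos": joint angles; "joint_velocities": joint speeds; "tau": joint torques, N m; "position": TCP position; "ee_rot": TCP orientation; "ft_force": force on the tool from outside, world axes, zero at the start; "torque": the same for the moment, N m; "grip_width": opening from 0.0 (shut) to 1.0 (fully open).
Only numpy, scipy, OpenCV 4.12 (cv2) and the standard library are available. Lean on these libraries where they do the work, as an engineer would, in place of code of your own. Each camera call takes 0.05 s, during which the arm holds its last target.

## Working session

There is one attempt and no reset: what is moved stays moved. The work goes in short steps, Python scripts to look and compute and a tool call to move; the robot and the scene stay as the last step left them, time stands still between calls to the robot, and variables do not carry over. Pictures are saved under pics/ and viewed, and the job is handed in when it is done.

Besides the shell and the picture viewer there is one more tool, called after ">>>" as a command line: name --pt "numbers of a row" for each row, then --argument value for the rest. move_arm: Moves the arm, as the interface text tells. Its arguments: {"type":"object","properties":{"deltas":{"type":"array"},"force":{"type":"number"}},"required":["deltas"]}

```bash
mkdir -p pics; ls; python3 - <<'E'
from workcell import manip, viewer
import cv2,numpy as np
for n in("scene","top"):
    p,d=viewer.camera(n); cv2.imwrite(f"pics/{n}0.png",p[:,:,::-1]); np.savez(f"{n}0.npz",p=p,d=d)
    print(n,viewer.calibration(n))
print(manip.get_obs())
E
```

```text
pics
scene {'fx': 487.87153199238867, 'fy': 487.87153199238867, 'cx': 325.31283898027647, 'cy': 197.4272972711245, 'dist': array([-0.00354451,  0.        ,  0.        ,  0.        ,  0.        ]), 'R': array([[ 0.68843709,  0.7252947 ,  0.00140675],
       [ 0.50258204, -0.4756419 , -0.72192526],
       [-0.52293946,  0.49770713, -0.69196961]]), 't': array([-0.42669866, -0.23229423,  1.28486205])}
top {'fx': 394.38917954366264, 'fy': 394.38917954366264, 'cx': 314.0489510252213, 'cy': 195.23389947518564, 'dist': array([0.00346042, 0.        , 0.        , 0.        , 0.        ]), 'R': array([[ 0.02910952, -0.99923315,  0.0261868 ],
       [-0.99347071, -0.03181293, -0.1095622 ],
       [ 0.11031126, -0.02282652, -0.99363493]]), 't': array([-0.00964686,  0.59531251,  0.93851077])}
{'clock': 0.1, 'joint_pos': array([-1.29458705,  0.33279631, -0.0647009 ,  1.46085073,  0.02159624,
        1.34992236, -0.08849997]), 'joint_velocities': array([-2.49031120e-04, -1.21021108e-03, -3.69724197e-04, -3.79881805e-03,
       -2.97037815e-05, -2.28928703e-03, -1.88491862e-03]), 'tau': array([ 6.26241617e-04, -6.26739335e+01,  4.86512657e-02, -3.92431605e+01,
        1.62988849e-02,  6.92744696e-03, -1.04113548e-05]), 'position': array([0.18389042, 0.5969785 , 0.23060638]), 'ee_rot': array([ 1.48839934e-01,  9.88861094e-01, -6.37116317e-04, -6.80728527e-05]), 'ft_force': array([ 0.59789982, -1.33320287,  0.28426111]), 'torque': array([-0.04570493,  0.05717838,  0.0230581 ]), 'grip_width': 1.0000994469969253}
```

View pics/scene0.png

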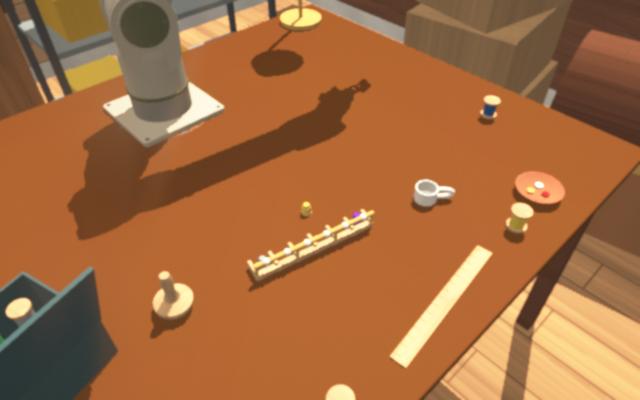

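View pics/top0.png

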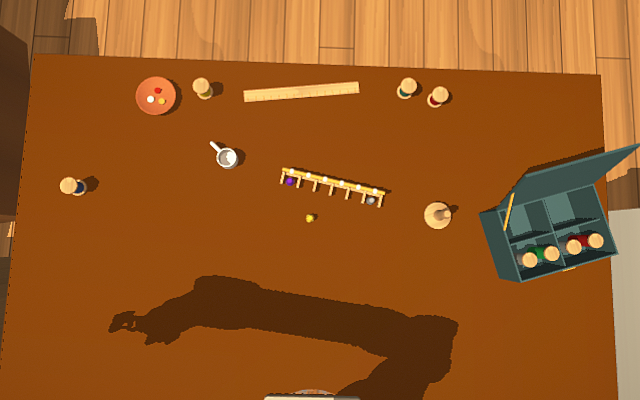

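```bash
python3 - <<'E'
import cv2,numpy as np
t=np.load("top0.npz")["p"][150:240,260:400,::-1]; s=np.load("scene0.npz")["p"][190:290,235:385,::-1]
cv2.imwrite("pics/tc.png",cv2.resize(t,None,fx=5,fy=5,interpolation=cv2.INTER_NEAREST))
cv2.imwrite("pics/sc.png",cv2.resize(s,None,fx=5,fy=5,interpolation=cv2.INTER_NEAREST))
E
```

```text
(no output)
```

View pics/tc.png

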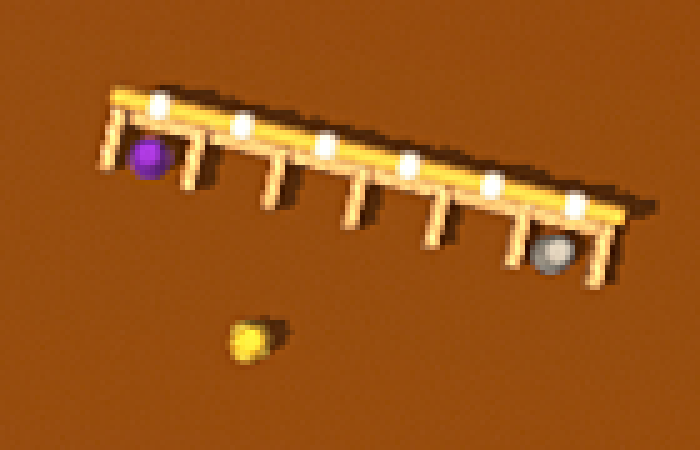

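View pics/sc.png

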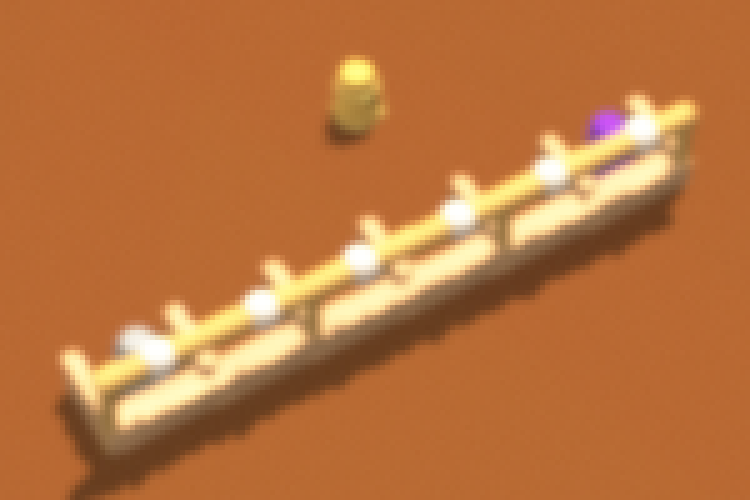

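```bash
cat > h.py <<'E'
import cv2,numpy as np
from workcell import manip, viewer
def ray(n,uv):
    c=viewer.calibration(n);K=np.array([[c['fx'],0,c['cx']],[0,c['fy'],c['cy']],[0,0,1]])
    q=cv2.undistortPoints(np.array(uv,float).reshape(-1,1,2),K,c['dist']).reshape(-1,2)
    d=np.c_[q,np.ones(len(q))]@c['R']; o=-c['R'].T@c['t']
    return o,d/np.linalg.norm(d,axis=1,keepdims=True)
def plane(n,uv,z):
    o,d=ray(n,uv); return o+d*((z-o[2])/d[:,2:])
def blobs(m,lo,hi):
    k,_,st,ce=cv2.connectedComponentsWithStats(m.astype(np.uint8)); 
    return [(ce[i],st[i]) for i in range(1,k) if lo<=st[i][4]<=hi]
def tri(a,b):
    (o1,d1),(o2,d2)=ray("top",[a]),ray("scene",[b]); A=np.stack([d1[0],-d2[0]],1)
    s=np.linalg.lstsq(A,o2-o1,rcond=None)[0]; p,q=o1+s[0]*d1[0],o2+s[1]*d2[0]
    return (p+q)/2,np.linalg.norm(p-q)
E
python3 - <<'E'
from h import *
np.set_printoptions(precision=4,suppress=True)
B={}
for n,(x0,y0,x1,y1) in (("top",(275,160,392,215)),("scene",(240,205,378,275))):
    p=np.load(n+"0.npz")["p"].astype(int); w=np.zeros(p.shape[:2],bool); 
    w[y0:y1,x0:x1]=(p.min(2)>200)[y0:y1,x0:x1]
    b=sorted([(c[0],c[1],s[4]) for c,s in blobs(w,4,100)]); B[n]=b; print(n,np.array(b).round(1).tolist())
    xy=np.array([c[:2] for c in b]); print(plane(n,xy,0.036))
for n,(x0,y0,x1,y1) in (("top",(295,205,325,230)),("scene",(290,195,325,220))):
    p=np.load(n+"0.npz")["p"].astype(int)[y0:y1,x0:x1]
    m=(p[:,:,1]>p[:,:,0]*0.72)&(p[:,:,0]>110)
    for c,s in blobs(m,10,400):
        c=c+[x0,y0]; print(n,'brass',c,s+[x0,y0,0,0,0],plane(n,[c],0.012))
    p=np.load(n+"0.npz")["p"].astype(int)
    m=(p[:,:,2]>p[:,:,1]+60)&(p[:,:,0]>p[:,:,1]+40)
    for c,s in blobs(m,10,400): print(n,'violet',c,s,plane(n,[c],0.015))
E
```

```text
top [[291.4, 170.9, 15.0], [307.9, 174.7, 14.0], [324.5, 179.0, 16.0], [341.4, 182.8, 14.0], [357.9, 186.7, 14.0], [374.5, 191.0, 16.0]]
[[ 0.6535  0.0663  0.036 ]
 [ 0.6454  0.0254  0.036 ]
 [ 0.6361 -0.016   0.036 ]
 [ 0.628  -0.0579  0.036 ]
 [ 0.6196 -0.0989  0.036 ]
 [ 0.6103 -0.1402  0.036 ]]
scene [[264.5, 259.0, 43.0], [286.8, 250.2, 25.0], [306.6, 241.1, 27.0], [326.3, 232.1, 24.0], [344.7, 223.6, 23.0], [362.7, 215.1, 25.0]]
[[ 0.6049 -0.1364  0.036 ]
 [ 0.6166 -0.0941  0.036 ]
 [ 0.6251 -0.0531  0.036 ]
 [ 0.6341 -0.011   0.036 ]
 [ 0.6425  0.0299  0.036 ]
 [ 0.6506  0.0717  0.036 ]]
top brass [309.4468 217.7021] [306 214   8   8  47] [[0.5408 0.0179 0.012 ]]
top violet [289.1395 181.3023] [286 178   7   8  43] [[0.6305 0.0718 0.015 ]]
scene brass [305.9459 208.6937] [302 202  10  14 111] [[0.5428 0.0183 0.012 ]]
scene violet [355.72 214.28] [353 212   7   5  25] [[0.6261 0.0788 0.015 ]]
```

```bash
python3 - <<'E'
from h import *
np.set_printoptions(precision=4,suppress=True)
def cloud(n,d):
    c=viewer.calibration(n); v,u=np.mgrid[:400,:640]; uv=np.stack([u,v],-1).reshape(-1,2)
    o,dr=ray(n,uv); f=dr@c['R'][2]; return (o+dr*(d.reshape(-1,1)/f[:,None])).reshape(400,640,3)
for n in("top","scene"):
    z=np.load(n+"0.npz"); P=cloud(n,z["d"])
    np.save(n+"P.npy",P)
    near=(abs(P[...,0]-.59)<.1)&(abs(P[...,1]+.03)<.17)&(z["d"]>0)
    tab=near&(P[...,2]<.012); print(n,'table z med',np.median(P[tab][:,2]),P[tab][:,2].std())
    for lo,hi in((.03,.036),(.036,.04),(.04,.05)):
        m=near&(P[...,2]>lo)&(P[...,2]<hi); Q=P[m]; 
        k=np.polyfit(Q[:,1],Q[:,0],1) if len(Q)>5 else 0; print(lo,m.sum(),'x at y=-.037',np.polyval(k,-.037),'slope',k, 'y ext',Q[:,1].min(),Q[:,1].max())
# triangulate beads
t=[[291.4,170.9],[307.9,174.7],[324.5,179.0],[341.4,182.8],[357.9,186.7],[374.5,191.0]]
s=[[362.7,215.1],[344.7,223.6],[326.3,232.1],[306.6,241.1],[286.8,250.2],[264.5,259]]
for a,b in zip(t,s): print(*tri(a,b))
print('brass',tri([309.45,217.7],[305.95,208.7]))
for n,bb in(("top",(300,210,320,225)),("scene",(298,198,315,218))):
    x0,y0,x1,y1=bb; Q=np.load(n+"P.npy")[y0:y1,x0:x1].reshape(-1,3); Q=Q[Q[:,2]>.008]; print(n,len(Q),Q.mean(0),Q.min(0),Q.max(0))
E
```

```text
top table z med 0.0012063847549995121 0.0020129387080475773Traceback (most recent call last):
  File "<stdin>", line 13, in <module>
    for pv in p:
              ^
TypeError: iteration over a 0-d array
```

```bash
cat >> h.py <<'E'
def cloud(n,d):
    c=viewer.calibration(n); v,u=np.mgrid[:400,:640]; uv=np.stack([u,v],-1).reshape(-1,2)
    o,dr=ray(n,uv); f=dr@c['R'][2]; return (o+dr*(d.reshape(-1,1)/f[:,None])).reshape(400,640,3)
E
python3 - <<'E'
from h import *
np.set_printoptions(precision=4,suppress=True)
for n in("top","scene"):
    z=np.load(n+"0.npz"); P=cloud(n,z["d"]); np.save(n+"P.npy",P)
    near=(abs(P[...,0]-.59)<.1)&(abs(P[...,1]+.03)<.17)&(z["d"]>0)
    print(n,np.histogram(P[near][:,2],np.arange(-.01,.06,.005)), (z["d"]==0).sum())
    print('med',np.median(P[near][:,2]))
t=[[291.4,170.9],[307.9,174.7],[324.5,179.0],[341.4,182.8],[357.9,186.7],[374.5,191.0]]
s=[[362.7,215.1],[344.7,223.6],[326.3,232.1],[306.6,241.1],[286.8,250.2],[264.5,259]]
for a,b in zip(t,s): print(*tri(a,b))
print('brass',tri([309.45,217.7],[305.95,208.7]))
for n,bb in(("top",(300,210,320,225)),("scene",(298,198,315,218))):
    x0,y0,x1,y1=bb; Q=np.load(n+"P.npy")[y0:y1,x0:x1].reshape(-1,3); Q=Q[Q[:,2]>.008]; print(n,len(Q),Q.mean(0) if len(Q) else 0)
E
```

```text
top (array([   3, 2403, 6773,  206,  235,  197,  118,   39,    3,  119,  305,
         18,    0]), array([-0.01 , -0.005,  0.   ,  0.005,  0.01 ,  0.015,  0.02 ,  0.025,
        0.03 ,  0.035,  0.04 ,  0.045,  0.05 ,  0.055])) 1037
med 0.0014405752455645127
scene (array([   0, 5180, 6078,  301,  680,  222,  113,   37,   48,  367,  342,
          4,    0]), array([-0.01 , -0.005,  0.   ,  0.005,  0.01 ,  0.015,  0.02 ,  0.025,
        0.03 ,  0.035,  0.04 ,  0.045,  0.05 ,  0.055])) 998
med 0.00045093291774467303
[0.6534 0.0668 0.0413] 0.002034889299360323
[0.6452 0.0259 0.0409] 0.0015240587823753709
[ 0.6362 -0.0148  0.0405] 0.00250769427813262
[ 0.6279 -0.0567  0.041 ] 0.0020019502100451373
[ 0.6195 -0.0974  0.0412] 0.0020528969982714133
[ 0.6094 -0.1392  0.0425] 0.0002110879844815394
brass (array([0.5413, 0.0185, 0.0107]), np.float64(0.0015173348326487919))
top 47 [0.5367 0.0173 0.0842]
scene 74 [0.5446 0.0171 0.0181]
```

```bash
python3 - <<'E'
from h import *
np.set_printoptions(precision=4,suppress=True)
ys=np.array([105,63,21,-21,-63,-105])/1000
X=np.array([[.6534,.0668],[.6452,.0259],[.6362,-.0148],[.6279,-.0567],[.6195,-.0974],[.6094,-.1392]])
c=X.mean(0); v=np.polyfit(ys,X,1)[0]; print(c,v,np.linalg.norm(v),np.degrees(np.arctan2(-v[0],v[1])))
for n in("top","scene"):
    P=np.load(n+"P.npy"); z=np.load(n+"0.npz")["d"]
    ey=v/np.linalg.norm(v); ex=np.array([ey[1],-ey[0]])
    q=P[...,:2]-c; a,b=q@ex,q@ey
    m=(abs(a)<.03)&(abs(b)<.15)&(P[...,2]>.03)&(z>0)
    k=np.polyfit(b[m],a[m],1); print(n,m.sum(),'rail offset',np.median(a[m]),a[m].mean(),'tilt deg',np.degrees(k[0]),'b range',np.percentile(b[m],[0,1,99,100]),'z',np.median(P[m][:,2]))
    m=(a>-.05)&(a<-.02)&(abs(b)<.15)&(P[...,2]>.01)&(P[...,2]<.03)&(z>0)
    print(' divider b hist',np.histogram(b[m],np.arange(-.14,.145,.01)))
    print(' a min',np.percentile(a[m],[0,2,10]))
E
```

```text
[ 0.6319 -0.0359] [0.2078 0.9808] 1.0025781011038464 -11.95953739858703
top 445 rail offset -0.0003980697286852152 -0.00018638724209909697 tilt deg -0.2099739797735137 b range [-0.1311 -0.129   0.1236  0.127 ] z 0.0415466907484251
 divider b hist (array([ 1, 13,  5, 19,  5, 16,  0,  0,  0, 16,  0,  0,  0, 13,  2,  0,  0,
        8,  5,  0,  0,  4, 10, 10, 19,  1, 16,  0]), array([-0.14, -0.13, -0.12, -0.11, -0.1 , -0.09, -0.08, -0.07, -0.06,
       -0.05, -0.04, -0.03, -0.02, -0.01,  0.  ,  0.01,  0.02,  0.03,
        0.04,  0.05,  0.06,  0.07,  0.08,  0.09,  0.1 ,  0.11,  0.12,
        0.13,  0.14]))
 a min [-0.0339 -0.0334 -0.0316]
scene 761 rail offset 0.0040654867120211375 0.003499859207072548 tilt deg -0.126367557109446 b range [-0.1284 -0.1276  0.1273  0.1307] z 0.03979958547946738
 divider b hist (array([ 0, 22,  3, 13,  2, 21,  0,  0,  0, 17,  4,  0,  0, 13,  7,  0,  0,
        5, 12,  0,  0,  0, 19,  4, 14,  2, 17,  0]), array([-0.14, -0.13, -0.12, -0.11, -0.1 , -0.09, -0.08, -0.07, -0.06,
       -0.05, -0.04, -0.03, -0.02, -0.01,  0.  ,  0.01,  0.02,  0.03,
        0.04,  0.05,  0.06,  0.07,  0.08,  0.09,  0.1 ,  0.11,  0.12,
        0.13,  0.14]))
 a min [-0.0333 -0.0326 -0.0309]
```

>>> move_arm --pt "0 0 0 0 0 9.4 -1" --pt "0 0 0 0 0 9.4 -1" --pt "0 0 0 0 0 9.4 -1" --pt "0 0 0 0 0 9.4 -1" --pt "0 0 0 0 0 9.4 -1" --pt "0 0 0 0 0 9.4 -1" --pt "0 0 0 0 0 9.4 -1" --pt "0 0 0 0 0 9.4 -1" --pt "0 0 0 0 0 9.4 -1" --pt "0 0 0 0 0 0.3 -1" --force 20

```text
clock: 1.35
position: [0.1838, 0.5972, 0.2309]
ee_rot: [0.777, 0.63, -0.0, 0.0]
ft_force: [-0.5, -0.0, 0.4]
grip_width: 0.002
```

>>> move_arm --pt "-0.021 0.0285 0 0 0 0 -1" --pt "-0.021 0.0285 0 0 0 0 -1" --pt "-0.021 0.0285 0 0 0 0 -1" --pt "-0.021 0.0285 0 0 0 0 -1" --pt "-0.021 0.0285 0 0 0 0 -1" --pt "-0.021 0.0285 0 0 0 0 -1" --pt "-0.021 0.0285 0 0 0 0 -1" --pt "-0.021 0.0285 0 0 0 0 -1" --pt "-0.021 0.0285 0 0 0 0 -1" --pt "-0.021 0.0285 0 0 0 0 -1"

```text
clock: 2.6
position: [0.4196, 0.3316, 0.2313]
ee_rot: [0.776, 0.631, -0.0, -0.0]
ft_force: [0.8, -0.8, 0.2]
grip_width: -0.0
```

>>> move_arm --pt "-0.021 0.0285 0 0 0 0 -1" --pt "-0.021 0.0285 0 0 0 0 -1" --pt "-0.021 0.0285 0 0 0 0 -1" --pt "-0.021 0.0285 0 0 0 0 -1" --pt "-0.021 0.0285 0 0 0 0 -1" --pt "-0.021 0.0285 0 0 0 0 -1" --pt "-0.021 0.0285 0 0 0 0 -1" --pt "-0.021 0.0285 0 0 0 0 -1" --pt "-0.021 0.0285 0 0 0 0 -1" --pt "0 0 0 0 0 0 -1"

```text
clock: 3.85
position: [0.6314, 0.0909, 0.2308]
ee_rot: [0.777, 0.629, -0.001, 0.001]
ft_force: [-0.3, 0.6, 0.0]
grip_width: 0.0
```

>>> move_arm --pt "-0.0098 0.0135 0 0 0 0 -1" --pt "-0.0097 0.0135 0 0 0 0 -1" --pt "0 0 0.03 0 0 0 -1" --pt "0 0 0.04 0 0 0 -1" --pt "0 0 0.04 0 0 0 -1" --pt "0 0 0.04 0 0 0 -1" --pt "0 0 0.021 0 0 0 -1" --pt "0 0 0 0 0 0 -1"

```text
clock: 4.85
position: [0.6524, 0.0694, 0.0593]
ee_rot: [0.777, 0.629, -0.001, -0.0]
ft_force: [0.3, 0.4, 0.8]
grip_width: -0.002
```

```bash
python3 - <<'E'
from h import *
for n,(x0,y0,x1,y1) in (("top",(260,130,400,240)),("scene",(270,120,420,270))):
    p,d=viewer.camera(n); cv2.imwrite(f"pics/{n}1.png",cv2.resize(p[y0:y1,x0:x1,::-1],None,fx=4,fy=4))
E
```

```text
(no output)
```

View pics/scene1.png

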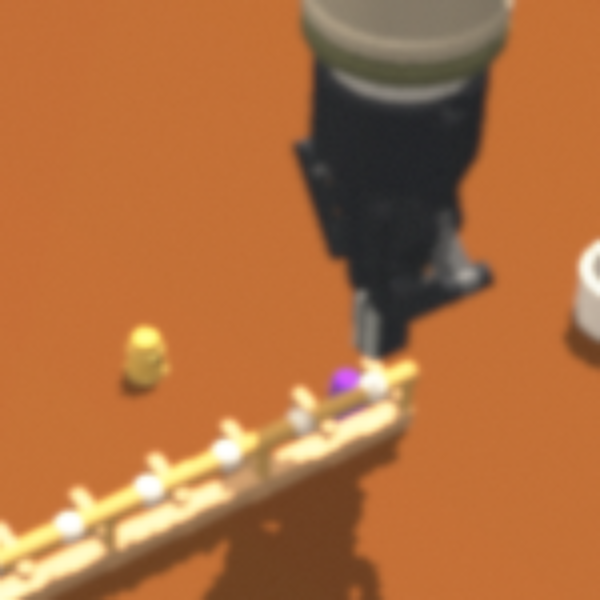

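View pics/top1.png

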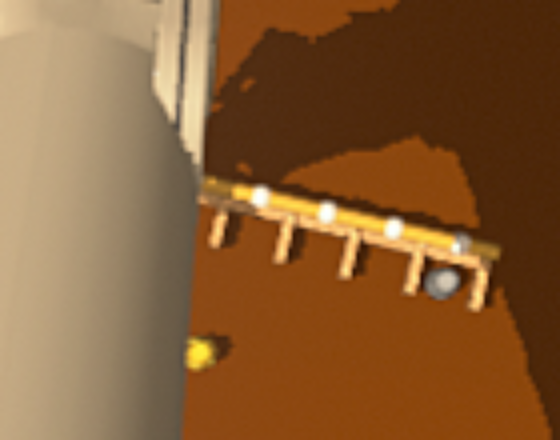

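```bash
cat >> h.py <<'E'
def st():
    o=manip.get_obs(); p=o['position']; c=np.array([.632,-.0365]); ex=np.array([.9783,-.2073]); ey=np.array([.2073,.9783])
    q=p[:2]-c; print('t',o['clock'],'rack x',round((q@ex+.034)*1e3,2),'y',round(q@ey*1e3,2),'z',round(p[2]*1e3,2),'F',o['ft_force'].round(2))
E
python3 -c "
from h import *
st()"
```

```text
t 4.95 rack x 33.48 y 108.2 z 61.81 F [-0.83  0.28  0.34]
```

>>> move_arm --pt "-0.0025 0 0 0 0 0 -1" --pt "0 0 0.005 0 0 0 -1" --pt "0 0 0.005 0 0 0 -1" --pt "0 0 0 0 0 0 -1"

```text
clock: 5.45
position: [0.6519, 0.0673, 0.0497]
ee_rot: [0.777, 0.629, -0.0, -0.0]
ft_force: [-0.4, 0.7, 0.1]
grip_width: 0.002
```

```bash
python3 -c "
from h import *
st()"
```

```text
t 5.45 rack x 32.0 y 105.7 z 49.73 F [-0.42  0.68  0.13]
```

>>> move_arm --pt "0 0 0.003 0 0 0 -1" --pt "0 0 0.0015 0 0 0 -1" --pt "0 0 0.001 0 0 0 -1" --pt "0 0 0.001 0 0 0 -1"

```text
clock: 5.95
position: [0.6524, 0.0672, 0.0438]
ee_rot: [0.777, 0.629, 0.0, -0.0]
ft_force: [0.2, -0.7, 0.2]
grip_width: 0.002
```

>>> move_arm --pt "0 0 0.001 0 0 0 -1" --pt "0 0 0 0 0 0 -1"

```text
clock: 6.2
position: [0.6524, 0.0672, 0.043]
ee_rot: [0.777, 0.629, 0.0, 0.0]
ft_force: [-0.8, 0.2, 1.6]
grip_width: -0.005
```

>>> move_arm --pt "0 0 0.0007 0 0 0 -1" --pt "0 0 0 0 0 0 -1"

```text
clock: 6.45
position: [0.6525, 0.0672, 0.0428]
ee_rot: [0.777, 0.629, 0.0, -0.0]
ft_force: [-2.2, 0.5, 5.9]
grip_width: 0.002
```

>>> move_arm --pt "0 0 -0.0037 0 0 0 -1" --pt "-0.007 0.0007 0 0 0 0 -1" --pt "-0.007 0.0007 0 0 0 0 -1" --pt "-0.0075 0 0 0 0 0 -1" --pt "0 0 0.003 0 0 0 -1" --pt "0 0 0.0012 0 0 0 -1" --pt "0 0 0.0005 0 0 0 -1" --pt "0 0 0 0 0 0 -1"

```text
clock: 7.45
position: [0.6491, 0.046, 0.0412]
ee_rot: [0.777, 0.629, -0.0, -0.0]
ft_force: [-2.3, 0.4, 3.1]
grip_width: 0.001
```

```bash
python3 -c "
from h import *
st()"
```

```text
t 7.45 rack x 33.63 y 84.28 z 41.15 F [-2.3   0.43  3.1 ]
```

>>> move_arm --pt "-0.002 0 0 0 0 0 -1" --pt "0 0 -0.005 0 0 0 -1" --pt "-0.0065 0 0 0 0 0 -1" --pt "-0.0065 0 0 0 0 0 -1" --pt "-0.0063 0 0 0 0 0 -1" --pt "0 0 0.002 0 0 0 -1" --pt "0 0 0.001 0 0 0 -1" --pt "0 0 0.0007 0 0 0 -1" --pt "0 0 0 0 0 0 -1"

```text
clock: 8.57
position: [0.6448, 0.025, 0.0428]
ee_rot: [0.777, 0.629, -0.0, -0.0]
ft_force: [-2.5, -2.1, 5.2]
grip_width: -0.002
```

```bash
python3 -c "
from h import *
st()"
```

```text
t 8.575 rack x 33.8 y 62.8 z 42.83 F [-2.46 -2.11  5.22]
```

Bead 2 touched at 5 N. Lift, dip on the rail at y≈42, slide, then bead 3.

>>> move_arm --pt "0 0 -0.0037 0 0 0 -1" --pt "-0.007 0 0 0 0 0 -1" --pt "-0.007 0 0 0 0 0 -1" --pt "-0.007 0 0 0 0 0 -1" --pt "0 0 0.003 0 0 0 -1" --pt "0 0 0.0012 0 0 0 -1" --pt "0 0 0.0009 0 0 0 -1" --pt "0 0 0 0 0 0 -1"

```text
clock: 9.57
position: [0.6404, 0.0048, 0.0412]
ee_rot: [0.777, 0.629, 0.0, -0.0]
ft_force: [-1.8, -0.4, 3.3]
grip_width: -0.0
```

```bash
python3 -c "
from h import *
st()"
```

```text
t 9.575 rack x 33.64 y 42.14 z 41.15 F [-1.82 -0.36  3.3 ]
```

>>> move_arm --pt "-0.002 0 0 0 0 0 -1" --pt "0 0 -0.005 0 0 0 -1" --pt "-0.0065 0 0 0 0 0 -1" --pt "-0.0065 0 0 0 0 0 -1" --pt "-0.0062 0 0 0 0 0 -1" --pt "0 0 0.002 0 0 0 -1" --pt "0 0 0.001 0 0 0 -1" --pt "0 0 0.0007 0 0 0 -1" --pt "0 0 0 0 0 0 -1"

```text
clock: 10.7
position: [0.636, -0.0164, 0.0428]
ee_rot: [0.777, 0.629, -0.0, 0.0]
ft_force: [-2.0, -1.6, 5.1]
grip_width: -0.001
```

```bash
python3 -c "
from h import *
st()"
```

```text
t 10.7 rack x 33.78 y 20.55 z 42.78 F [-2.01 -1.63  5.06]
```

>>> move_arm --pt "0 0 -0.02 0 0 0 -1" --pt "0 0 -0.04 0 0 0 -1" --pt "0 -0.027 0 0 0 0 -1" --pt "0.0052 -0.0275 0 0 0 0 -1" --pt "0.0052 -0.0275 0 0 0 0 -1" --pt "0.0052 -0.0275 0 0 0 0 -1" --pt "0.0052 -0.0278 0 0 0 0 -1" --pt "0 0 0 0 0 4.9 -1" --pt "0 0 0 0 0 4.8 -1" --pt "0 0 0 0 0 0 -1"

```text
clock: 11.95
position: [0.5064, 0.033, 0.1033]
ee_rot: [0.827, 0.562, 0.001, 0.0]
ft_force: [0.3, -0.3, -0.5]
grip_width: 0.002
```

```bash
python3 - <<'E'
from h import *
st()
for n,(x0,y0,x1,y1) in (("top",(260,130,400,240)),("scene",(250,120,400,270))):
    p,d=viewer.camera(n); cv2.imwrite(f"pics/{n}2.png",cv2.resize(p[y0:y1,x0:x1,::-1],None,fx=4,fy=4)); np.savez(n+"2.npz",p=p,d=d)
st()
E
```

```text
t 11.95 rack x -103.23 y 41.95 z 103.29 F [ 0.28 -0.3  -0.52]
t 12.05 rack x -103.3 y 41.77 z 102.87 F [-0.22  0.26  0.09]
```

View pics/scene2.png

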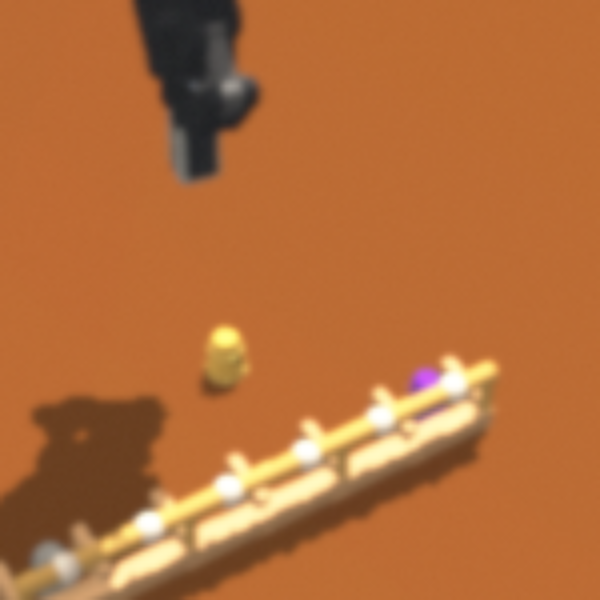

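View pics/top2.png

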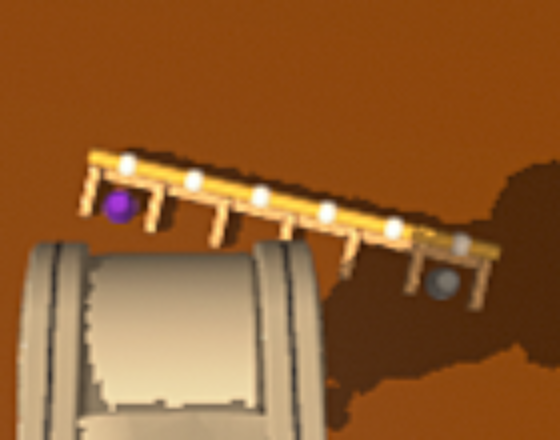

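>>> move_arm --pt "0 0 0.03 0 0 0 -1" --pt "0 0 0.03 0 0 0 -1" --pt "0 0 0.025 0 0 0 -1" --pt "0 0 0.01 0 0 0 -1" --pt "0 0 0.004 0 0 0 -1" --pt "0 0 0 0 0 0 -1"

```text
clock: 12.8
position: [0.5065, 0.0327, 0.0039]
ee_rot: [0.828, 0.561, 0.0, 0.0]
ft_force: [0.9, -0.2, 0.8]
grip_width: 0.001
```

```bash
python3 - <<'E'
from h import *
st()
for n,(x0,y0,x1,y1) in (("scene",(250,150,370,250)),):
    p,d=viewer.camera(n); cv2.imwrite(f"pics/{n}3.png",cv2.resize(p[y0:y1,x0:x1,::-1],None,fx=5,fy=5)); np.savez(n+"3.npz",p=p,d=d)
E
```

```text
t 12.8 rack x -103.15 y 41.72 z 3.86 F [ 0.89 -0.2   0.78]
```

View pics/scene3.png

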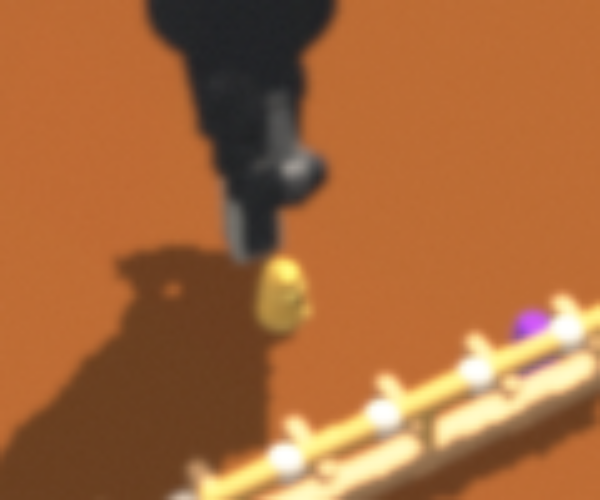

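>>> move_arm --pt "0 0.004 0.001 0 0 0 -1" --pt "0 0.004 0 0 0 0 -1" --pt "0 0.003 0 0 0 0 -1" --pt "0 0.003 0 0 0 0 -1" --pt "0 0.003 0 0 0 0 -1" --pt "0 0.005 0 0 0 0 -1" --pt "0 0.005 0 0 0 0 -1" --pt "0 0.005 0 0 0 0 -1" --pt "0 0.005 0 0 0 0 -1" --pt "0 0.003 0 0 0 0 -1"

```text
clock: 14.1
position: [0.5436, 0.0177, 0.0023]
ee_rot: [0.828, 0.561, 0.0, 0.0]
ft_force: [-0.3, -0.3, -0.0]
grip_width: 0.002
```

```bash
python3 - <<'E'
from h import *
st()
for n,(x0,y0,x1,y1) in (("scene",(250,150,370,250)),):
    p,d=viewer.camera(n); cv2.imwrite(f"pics/{n}4.png",cv2.resize(p[y0:y1,x0:x1,::-1],None,fx=5,fy=5)); np.savez(n+"4.npz",p=p,d=d)
st()
E
```

```text
t 14.1 rack x -63.74 y 34.69 z 2.3 F [-0.31 -0.29 -0.01]
t 14.15 rack x -63.56 y 34.65 z 2.32 F [-0.29  0.46  0.23]
```

View pics/scene4.png

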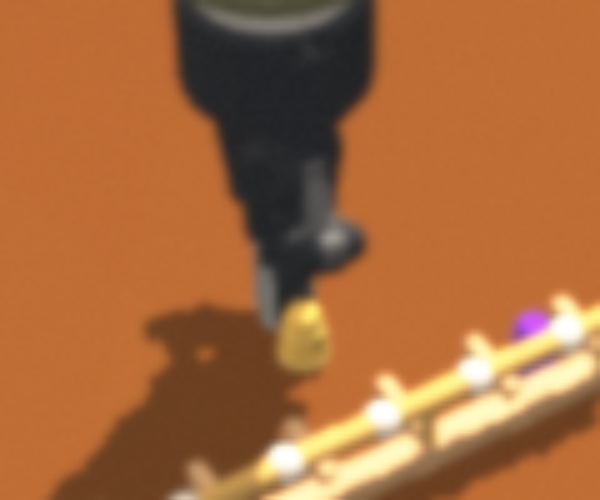

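```bash
cat >> h.py <<'E'
def brass(p):
    x0,y0,x1,y1=285,192,350,245; p=p.astype(int); q=p[y0:y1,x0:x1]
    m=(q[:,:,1]>q[:,:,0]*0.72)&(q[:,:,0]>110)&(q[:,:,2]<130)
    for c,s in blobs(m,60,400):
        c=c+[x0,y0]; P=plane("scene",[c],.012)[0]; k=P[:2]-[.632,-.0365]
        print('brass px',c.round(1),s,'rack x %.1f y %.1f'%((k@[.9783,-.2073]+.034)*1e3,k@[.2073,.9783]*1e3))
E
python3 - <<'E'
from h import *
for i in (0,3,4): brass(np.load(f"scene{i}.npz")["p"])
E
```

```text
brass px [306.  208.9] [ 17  10  10  14 106] rack x -64.0 y 34.8
brass px [331.7 236.4] [ 26  32  39  21 243] rack x 27.2 y 39.9
brass px [305.9 208.7] [ 17   9  10  16 117] rack x -64.5 y 35.0
brass px [337.2 236.1] [ 42  35  23  18 153] rack x 32.2 y 49.4
brass px [308.4 215.3] [ 16  11  15  21 158] rack x -45.8 y 29.9
brass px [337.3 236.1] [ 43  35  22  18 149] rack x 32.4 y 49.5
```

```bash
python3 - <<'E'
from h import *
for px in ([306.6,209.4],[310.5,217.4]):
    P=plane("scene",[px],.012)[0]; k=P[:2]-[.632,-.0365]
    print((k@[.9783,-.2073]+.034)*1e3,k@[.2073,.9783]*1e3)
E
```

```text
-62.18100183309127 35.21045217355911
-38.37083841764972 30.562547709422894
```

>>> move_arm --pt "0 0.003 0 0 0 0 -1" --pt "0 0.004 0 0 0 0 -1" --pt "0 0.005 0 0 0 0 -1" --pt "0 0.005 0 0 0 0 -1" --pt "0 0.005 0 0 0 0 -1" --pt "0 0.005 0 0 0 0 -1" --pt "0 0.005 0 0 0 0 -1" --pt "0 0.005 0 0 0 0 -1" --pt "0 0.004 0 0 0 0 -1" --pt "0 0.003 0 0 0 0 -1"

```text
clock: 15.4
position: [0.5843, 0.0015, 0.0023]
ee_rot: [0.828, 0.561, -0.0, -0.0]
ft_force: [0.1, 0.5, -1.0]
grip_width: -0.003
```

```bash
python3 - <<'E'
from h import *
st()
for n,(x0,y0,x1,y1) in (("scene",(250,150,370,250)),):
    p,d=viewer.camera(n); cv2.imwrite(f"pics/{n}5.png",cv2.resize(p[y0:y1,x0:x1,::-1],None,fx=5,fy=5)); np.savez(n+"5.npz",p=p,d=d)
st()
E
```

```text
t 15.4 rack x -20.56 y 27.29 z 2.26 F [ 0.14  0.5  -1.  ]
t 15.45 rack x -20.27 y 27.2 z 2.32 F [-0.15 -0.66 -0.3 ]
```

View pics/scene5.png

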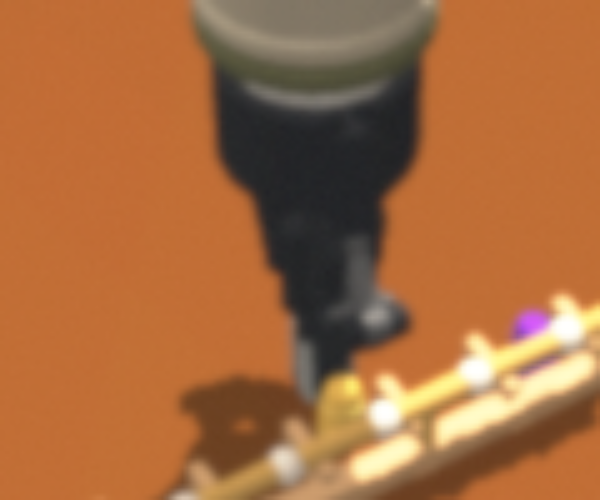

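>>> move_arm --pt "0 0.003 0 0 0 0 -1" --pt "0 0.003 0 0 0 0 -1" --pt "0 0.0025 0 0 0 0 -1" --pt "0 0.0015 0 0 0 0 -1" --pt "0 0 0 0 0 0 -1"

```text
clock: 16.08
position: [0.5934, -0.0022, 0.0023]
ee_rot: [0.828, 0.561, 0.0, -0.0]
ft_force: [0.1, -0.0, -0.3]
grip_width: 0.0
```

>>> move_arm --pt "0 0.001 0 0 0 0 -1" --pt "0 0 0 0 0 0 -1"

```text
clock: 16.32
position: [0.5943, -0.0024, 0.0023]
ee_rot: [0.828, 0.561, 0.0, -0.0]
ft_force: [0.4, 0.1, -0.7]
grip_width: 0.001
```

>>> move_arm --pt "0 0.001 0 0 0 0 -1" --pt "0 0 0 0 0 0 -1"

```text
clock: 16.58
position: [0.5953, -0.0029, 0.0023]
ee_rot: [0.828, 0.561, 0.0, -0.0]
ft_force: [-0.4, -1.0, 0.7]
grip_width: 0.003
```

>>> move_arm --pt "0 0.0008 0 0 0 0 -1" --pt "0 0 0 0 0 0 -1"

```text
clock: 16.82
position: [0.596, -0.0031, 0.0023]
ee_rot: [0.828, 0.561, 0.0, 0.0]
ft_force: [-0.7, -0.6, -0.1]
grip_width: 0.0
```

>>> move_arm --pt "0 0.0008 0 0 0 0 -1" --pt "0 0 0 0 0 0 -1"

```text
clock: 17.08
position: [0.5968, -0.0034, 0.0023]
ee_rot: [0.828, 0.561, 0.0, -0.0]
ft_force: [0.7, 0.2, -0.0]
grip_width: -0.001
```

```bash
python3 - <<'E'
from h import *
st()
for n,(x0,y0,x1,y1) in (("scene",(270,170,370,250)),):
    p,d=viewer.camera(n); cv2.imwrite(f"pics/{n}6.png",cv2.resize(p[y0:y1,x0:x1,::-1],None,fx=7,fy=7)); np.savez(n+"6.npz",p=p,d=d)
E
```

```text
t 17.075 rack x -7.33 y 25.05 z 2.29 F [ 0.66  0.17 -0.03]
```

View pics/scene6.png

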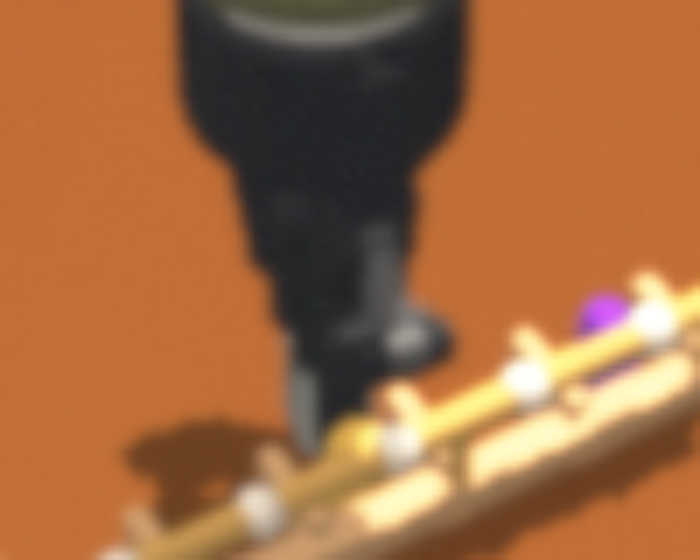

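>>> move_arm --pt "0 0.0008 0 0 0 0 -1" --pt "0 0.0008 0 0 0 0 -1" --pt "0 0 0 0 0 0 -1"

```text
clock: 17.5
position: [0.5983, -0.0041, 0.0023]
ee_rot: [0.828, 0.561, 0.0, 0.0]
ft_force: [-0.6, 1.0, 0.8]
grip_width: -0.001
```

>>> move_arm --pt "0 0.0008 0 0 0 0 -1" --pt "0 0 0 0 0 0 -1"

```text
clock: 17.75
position: [0.5989, -0.0043, 0.0023]
ee_rot: [0.828, 0.561, -0.0, -0.0]
ft_force: [-0.5, 0.4, -0.2]
grip_width: -0.002
```

>>> move_arm --pt "0 0.0008 0 0 0 0 -1" --pt "0 0 0 0 0 0 -1"

```text
clock: 18.0
position: [0.5994, -0.0044, 0.0022]
ee_rot: [0.828, 0.561, -0.0, -0.0]
ft_force: [-2.9, -0.1, 2.5]
grip_width: 0.002
```

>>> move_arm --pt "0 0.0008 0 0 0 0 -1" --pt "0 0 0 0 0 0 -1"

```text
clock: 18.25
position: [0.5997, -0.0045, 0.0022]
ee_rot: [0.828, 0.561, -0.0, -0.001]
ft_force: [-5.5, 0.7, 5.7]
grip_width: -0.005
```

>>> move_arm --pt "0 -0.002 0 0 0 0 -1" --pt "0 -0.006 0 0 0 0 -1" --pt "0 -0.02 0 0 0 0 -1" --pt "0 -0.03 0 0 0 0 -1" --pt "0 0 -0.03 0 0 0 -1" --pt "0 -0.03 -0.05 0 0 0 -1" --pt "0 -0.04 -0.05 0 0 0 -1" --pt "0 -0.04 -0.05 0 0 0 -1" --pt "0 0 0 0 0 0 -1"

```text
clock: 19.38
position: [0.4465, 0.0583, 0.1838]
ee_rot: [0.827, 0.562, 0.005, -0.001]
ft_force: [-0.1, -0.4, -0.1]
grip_width: -0.002
```

```bash
python3 - <<'E'
from h import *
st()
for n,(x0,y0,x1,y1) in (("top",(260,150,400,240)),("scene",(235,170,385,280))):
    p,d=viewer.camera(n); cv2.imwrite(f"pics/{n}7.png",cv2.resize(p[y0:y1,x0:x1,::-1],None,fx=5,fy=5)); np.savez(n+"7.npz",p=p,d=d)
st()
E
```

```text
t 19.375 rack x -167.13 y 54.31 z 183.82 F [-0.06 -0.42 -0.12]
t 19.475 rack x -167.09 y 52.95 z 180.27 F [0.04 0.26 0.21]
```

View pics/top7.png

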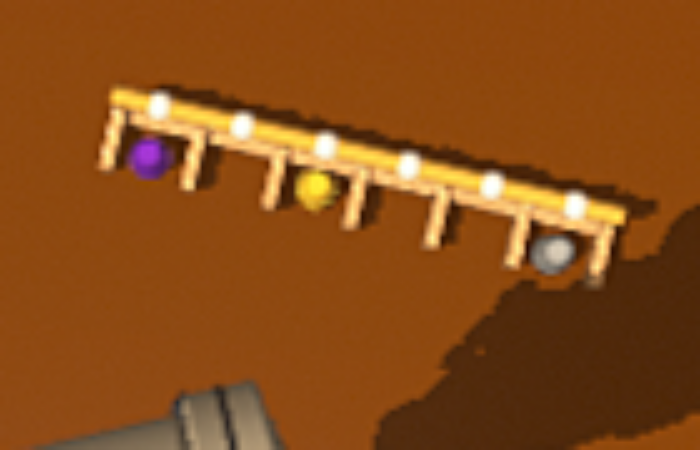

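View pics/scene7.png

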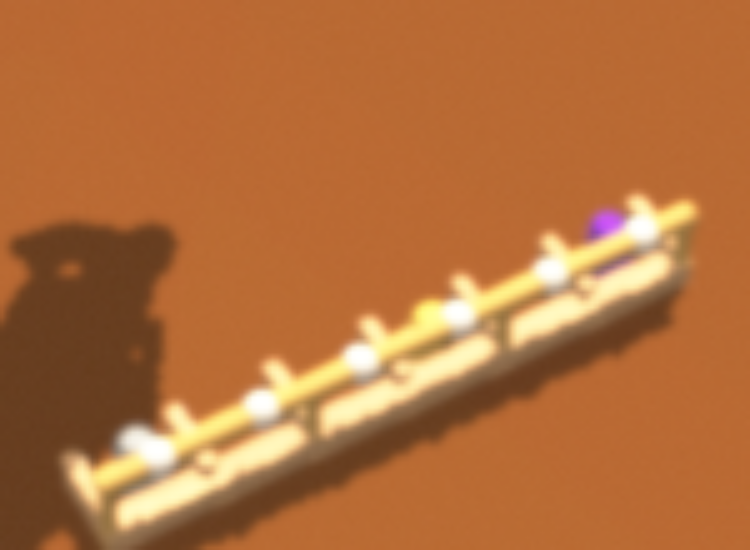

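>>> move_arm --pt "0 0 0 0 0 0 -1" --pt "0 0 0 0 0 0 -1"

```text
clock: 19.73
position: [0.446, 0.0559, 0.1787]
ee_rot: [0.828, 0.561, -0.001, 0.0]
ft_force: [-0.5, -0.2, -0.6]
grip_width: 0.001
```

```bash
python3 -c "
from h import *
st(); print(manip.hand_in())"
```

```text
t 19.725 rack x -167.12 y 51.88 z 178.71 F [-0.52 -0.18 -0.62]
the job is handed in; nothing more can be done
None
```

The job is done and handed in at 19.7 s. The beads over gaps 1, 2 and 3 were touched in order from the violet end, and the brass thimble now stands in gap 3.

- **Beads:** With the fingers shut I touched each of the three beads with about 5–6 N. Between them I touched the rail lightly and slid along it about 2 mm, and otherwise passed just above it. I did not go beyond the third bead.
- **Push:** I pushed the brass thimble along the shelf near its foot until the wrist force rose to 5.5 N, which I took as it meeting the rear fence. An upward force of 5.7 N showed at the same moment. I did not find its cause, and I backed off straight away.
- **Last check:** The final top and scene pictures show the brass thimble upright in gap 3, between its dividers and close under the fence. The violet and steel thimbles stand where they were and the gripper is clear.
- **Not checked:** The teacup and the mushroom were outside the last picture crops. The arm never went near them.
- **Disagreement:** The two cameras differed by up to about 5 mm on the bead positions. The measured contact heights, 42.8 mm on the beads and 41.2 mm on the rail, matched the heights you gave.

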